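# Throw the pasta roller's gap lever into the green notch

## Robot

A 6-joint arm with a two-finger parallel gripper is mounted at the origin on a cart in front of the work surface, level with it; the furniture and walls round the work are solid. World frame = base frame: x ahead of the robot, y to its left, z up, the work surface at z = 0. Lengths are in m, angles in degrees, forces in N, time in s.
With the tool pointing down it reaches from about 0.425 to 0.95 m from the base axis. Payload 3.5 kg.
Tool frame: the origin (TCP) lies at the very end of the fingers, on their centre line; the grasp point (between the pads) lies 19 mm behind it; z points along the fingers, y is the line along which they close (so a half turn about z gives the same grasp; the last joint's range is limited). The gripper opens to 85 mm and grips with 20 to 120 N. Pads are 22 mm wide; open, the fingers measure 114 mm over their backs; the gripper's body (76 mm by 85 mm) begins 54 mm behind the grasp point. The pads swing forward as they close: fully open they stand 13 mm farther back than shut.
Start: joints at [63.598, 16.404, 90.338, -0, 73.258, -8.594], TCP at [0.206, 0.643, 0.231] pointing down, gripper open.
Joint ranges: [-158.93, 158.93], [-51.34, 127.21], [12.03, 142.37], [-87.48, 267.48], [13.55, 161.25], [-162.69, 162.69]. Speed limits (degrees/s): [159.86, 159.86, 180, 180, 180, 180].

## Interface

Orientations are given as a 3x3 rotation matrix whose columns are the frame's x, y, z axes.
In Python, from plant import robot, monitor, read_camera, get_calibration, finish_job gives the robot as it stands (robot), with the cameras as plain functions, the readings (monitor) and the job as plain functions.
- The arm moves only by the tool nudge_tcp, called after "Request:" as name(argument=value, ...), one argument or row to a line, values as JSON. Schema: {"type":"object","properties":{"ticks":{"type":"array","items":{"type":"array","items":{"type":"array","items":{"type":"number"},"minItems":6,"maxItems":6},"minItems":1,"maxItems":10},"minItems":1,"maxItems":1},"finger_gap":{"type":"number"},"only":{"type":"string"},"quiet":{"type":"boolean"},"lines":{"type":"string"}},"required":["ticks"],"additionalProperties":false}. ticks is a list that holds a single list of rows (three levels of brackets), with 1 to 10 rows, each of 6 numbers: dx, dy, dz in a scale on which 1.0 is 75 cm, then a rotation vector rx, ry, rz in shares of 120 degrees (1.0 is 120 degrees); each row is the pose to reach, as a shift and turn from the pose commanded when the call began, along the tool's axes at that moment; what a row does not reach only later rows make up. A row lasts 1/10 s, in which the tool goes at most 0.05 m and 8.59 degrees, less where a joint would pass 70% of its speed; a pose out of reach is approached as far as the arm can. finger_gap is the finger opening in m, set as the call begins (left out keeps the last). The fingers move at their own pace and stop on an object; the grip force is fixed at half the most. Time passes only in rows, so rows that do not move let the fingers close. The tool returns the time, the measured TCP pose, the force, the opening and the grip force at its end. only (a regular expression) keeps the lines of the reply that match it, lines (a string "A,B") keeps lines A to B, and quiet returns only ok. No shift or turn number may pass 1 either way. Input that does not fit is refused with a message, and nothing moves.
- monitor.sense(): the state, without advancing time (a new reading comes with each control period).
- read_camera(name): name is "scene" or "top" or "wrist"; returns the picture (384x512x3 uint8, red, green, blue); there is no depth.
- get_calibration(name): a dict with "K" (3x3 intrinsics, pixels), "R" (3x3) and "t" (3): a world point X has camera coordinates R X + t. Camera axes: x right, y down, z forward; pixel columns grow to the right and rows downward; lengths in m; the calibration is good to about 2 mm. A picture is of the moment at which its call begins: read the wrist's pose just before it. get_calibration takes no time and is no camera call; for the wrist camera it gives the pose at the moment of the call.
- finish_job(): hands the job in; it is judged then, once.
The state is a dict: "time": time; "joint_pos": joint angles; "joint_vel": joint speeds; "joint_efforts": joint torques, N m; "tcp_pos": TCP position; "tool_rot": TCP orientation; "ft_force": force on the tool from outside, world axes, zero at the start; "ft_torque": the same for the moment, N m; "opening": finger opening in m; "gripper_force": force on a finger pad.
Only numpy, scipy, OpenCV 4.12 (cv2) and the standard library are available. Lean on these libraries where they do the work, as an engineer would, in place of code of your own. Each camera call takes 0.05 s, during which the arm holds its last target. There are 200 camera calls.

## Task

The pasta roller's gap lever (steel arm with an upright black knob) is parked in its middle notch. Throw it into the notch marked by the green stud, not the orange one, so that it clicks home, then let go of it. Leave the white mug and the jam jar standing where they are.

Things in the scene. Friction and masses are not known exactly. Their poses are not given: they have to be found in the camera images.
- gap_lever: Lever on the 60 mm high front deck of a fixed white pasta roller (280 x 230 mm; rollers behind, 148 mm high). Swings level. Origin: on its upright pivot axis at deck height; z up; the steel arm runs along own -x, towards the robot, white pointer tip at 99 mm. Upright round black knob, diameter 22 mm, at own x = -80 mm, y = 0, 14 to 56 mm above the deck (straight sides 21 to 52).
- green_stud: Green domed stud on the deck, 20 mm wide, 9 high, 116 mm from the pivot; origin: centre of its underside. It marks an end notch, 0.60 rad left or right of the middle one (stops at 0.70); an orange stud marks the other. In the notch the arm lies on the line from pivot to stud. A detent resists with up to 7 N at the knob; past 0.30 rad the lever snaps into the end notch, short of it back.
- white_mug: White mug, 93 mm across, 132 mm with its handle, 104 mm high, standing loose on the worktop to the right of the roller; origin at the centre of its underside, z up.
- jam_jar: Glass jam jar with a white lid, 64 mm across, 87 mm high, standing loose on the worktop to the left of the roller; origin at the centre of its underside, z up.

How it is judged (in metres and radians):
At the end, for the whole second after the job is handed in: The lever is at rest in the green notch: the green stud lies within 12 mm of the centre line of the arm, on the arm's side of the pivot (y of green_stud in the frame of gap_lever between -0.012 and 0.012 m and x of green_stud in the frame of gap_lever below -0.05 m and angular speed of gap_lever below 0.1 rad/s); the robot touches nothing.
It fails at once if the white mug is shifted by more than 30 mm or tipped by more than 20 degrees (distance of white_mug from where it was at the start of the episode above 0.03 m or angle between white_mug's own z axis and vertical above 0.35 rad).
It fails at once if the jam jar is shifted by more than 30 mm or tipped by more than 20 degrees (distance of jam_jar from where it was at the start of the episode above 0.03 m or angle between jam_jar's own z axis and vertical above 0.35 rad).
It also fails if it takes over 29 s, if anything falls off the work surface, if the arm or the gripper's body presses on something with over 40 N, if the wrist force passes 120 N, or if a joint passes its speed limit or range.

## Working session

There is one attempt and no reset: what is moved stays moved. The work goes in short steps, Python scripts to look and compute and a tool call to move; the robot and the scene stay as the last step left them, time stands still between calls to the robot, and variables do not carry over. Pictures are saved under pics/ and viewed, at most 10 in all, crops included, and the job is handed in when it is done.

```bash
ls; mkdir -p pics; python3 - <<'E'
from plant import robot, monitor, read_camera, get_calibration, finish_job
import cv2,numpy as np
s=monitor.sense();print(s['time'],s['tcp_pos'],s['tool_rot'],s['opening'])
for n in('scene','top'):
    im=read_camera(n);cv2.imwrite(f'pics/{n}0.png',im[:,:,::-1]);c=get_calibration(n);print(n,c)
E
```

```text
pics
plant.py
0.0 [0.20608063 0.64207581 0.22992098] [[-9.52105742e-01  3.05767060e-01 -1.07753322e-03]
 [ 3.05768731e-01  9.52103421e-01 -2.13496889e-03]
 [ 3.73119905e-04 -2.36219210e-03 -9.99997140e-01]] 0.08533877903401
scene {'K': array([[472.33486704,   0.        , 252.32547243],
       [  0.        , 472.33486704, 191.16186751],
       [  0.        ,   0.        ,   1.        ]]), 'R': array([[ 0.83305452, -0.55285225,  0.01935354],
       [-0.39229809, -0.61506958, -0.68395294],
       [ 0.3900287 ,  0.56217772, -0.72926938]]), 't': array([-0.49208576,  0.2507197 ,  0.99462887])}
top {'K': array([[439.14746061,   0.        , 254.99739875],
       [  0.        , 439.14746061, 188.05051835],
       [  0.        ,   0.        ,   1.        ]]), 'R': array([[ 0.01970092, -0.99950542,  0.02451105],
       [-0.98559016, -0.02353441, -0.16750571],
       [ 0.16799972, -0.02085783, -0.98556636]]), 't': array([-0.08642167,  0.56426859,  1.10228534])}
```

View pics/scene0.png

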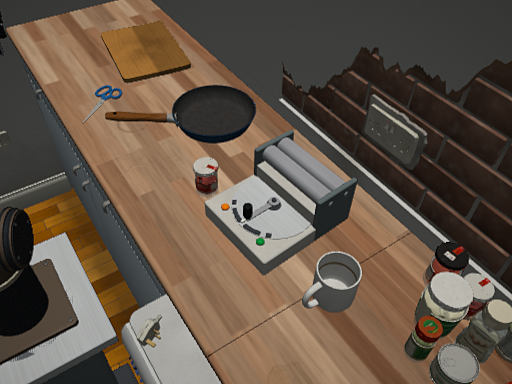

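View pics/top0.png

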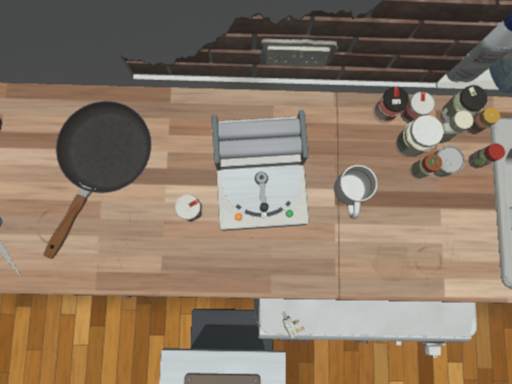

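The scene view shows the green stud at about (260,241), orange at (225,207), the knob at (248,210) and the pivot at (273,203). In the top view green is at (290,213), orange (239,216), the pivot (262,178) and the knob (264,207). The mug stands to the right and the jar to the left. Next I triangulate.

```bash
cat > h.py <<'E'
import numpy as np,cv2
from plant import robot, monitor, read_camera, get_calibration, finish_job
def ray(c,p):
    d=c['R'].T@np.linalg.inv(c['K'])@np.array([p[0],p[1],1.]); return -c['R'].T@c['t'],d/np.linalg.norm(d)
def plane(c,p,z):
    o,d=ray(c,p); return o+d*(z-o[2])/d[2]
def tri(rs):
    A=sum(np.eye(3)-np.outer(d,d) for o,d in rs);b=sum((np.eye(3)-np.outer(d,d))@o for o,d in rs)
    X=np.linalg.solve(A,b); return X,[np.linalg.norm((np.eye(3)-np.outer(d,d))@(X-o)) for o,d in rs]
def blob(im,lo,hi,box):
    h=cv2.cvtColor(im,cv2.COLOR_RGB2HSV); m=cv2.inRange(h,np.array(lo),np.array(hi)); k=np.zeros_like(m)
    x0,y0,x1,y1=box;k[y0:y1,x0:x1]=m[y0:y1,x0:x1]
    n,_,st,ce=cv2.connectedComponentsWithStats(k); i=1+np.argmax(st[1:,4]); return ce[i],st[i]
E
python3 - <<'E'
from h import *
im={n:cv2.imread(f'pics/{n}0.png')[:,:,::-1].copy() for n in('scene','top')};c={n:get_calibration(n) for n in im}
box={'scene':(205,180,320,260),'top':(218,165,308,228)}
for nm,lo,hi in(('green',(45,120,60),(85,255,255)),('orange',(5,150,120),(20,255,255)),('knob',(0,0,0),(179,255,38))):
    b={n:blob(im[n],lo,hi,box[n]) for n in im}
    X,e=tri([ray(c[n],b[n][0]) for n in im]); print(nm,X.round(4),np.round(e,4),[(n,b[n][0].round(1),b[n][1]) for n in im],[plane(c[n],b[n][0],.064).round(4) for n in im])
print('pivot',tri([ray(c['scene'],(273.5,202)),ray(c['top'],(262,177.5))]))
a=im['scene'][170:260,195:325];b=im['top'][160:240,210:380]
cv2.imwrite('pics/z.png',cv2.cvtColor(np.vstack([cv2.resize(a,(520,300),interpolation=2)[:300],cv2.resize(b,(520,245),interpolation=2)]),cv2.COLOR_RGB2BGR))
E
```

```text
green [ 0.5009 -0.1625  0.0624] [0.0001 0.0001] [('scene', array([259.7, 241.2]), array([256, 238,   8,   7,  45], dtype=int32)), ('top', array([289., 213.]), array([287, 211,   5,   5,  21], dtype=int32))] [array([ 0.5003, -0.1636,  0.064 ]), array([ 0.5006, -0.1623,  0.064 ])]
orange [ 0.4892 -0.0319  0.0618] [0.0003 0.0003] [('scene', array([224.8, 206.4]), array([221, 204,   8,   6,  38], dtype=int32)), ('top', array([238. , 216.5]), array([235, 214,   7,   6,  28], dtype=int32))] [array([ 0.4885, -0.0337,  0.064 ]), array([ 0.4887, -0.0318,  0.064 ])]Traceback (most recent call last):
  File "<stdin>", line 5, in <module>
  File "h.py", line 13, in blob
    n,_,st,ce=cv2.connectedComponentsWithStats(k); i=1+np.argmax(st[1:,4]); return ce[i],st[i]
                                                       ~~~~~~~~~^^^^^^^^^^
    return _wrapfunc(a, 'argmax', axis=axis, out=out, **kwds)
    return bound(*args, **kwds)
ValueError: attempt to get argmax of an empty sequence
```

```bash
python3 - <<'E'
from h import *
im={n:cv2.imread(f'pics/{n}0.png')[:,:,::-1].copy() for n in('scene','top')};c={n:get_calibration(n) for n in im}
print({n:im[n][y-2:y+3,x-2:x+3].max(2).tolist() for n,x,y in(('scene',248,210),('top',264,207))})
print('pivot',tri([ray(c['scene'],(273.5,202)),ray(c['top'],(262,177.5))]))
a=im['scene'][170:260,195:325];b=im['top'][160:240,210:380]
cv2.imwrite('pics/z.png',cv2.cvtColor(np.vstack([cv2.resize(a,(520,330),interpolation=2),cv2.resize(b,(520,245),interpolation=2)]),cv2.COLOR_RGB2BGR))
E
```

```text
{'scene': [[26, 31, 31, 22, 12], [13, 15, 13, 10, 3], [7, 13, 10, 7, 0], [7, 5, 7, 8, 1], [9, 7, 7, 8, 1]], 'top': [[69, 74, 75, 73, 65], [74, 78, 77, 75, 69], [74, 80, 78, 77, 68], [65, 75, 76, 73, 62], [54, 61, 65, 61, 60]]}
pivot (array([ 0.58950143, -0.09090681,  0.07274959]), [np.float64(0.000449709330686507), np.float64(0.0004497093306866593)])
```

View pics/z.png

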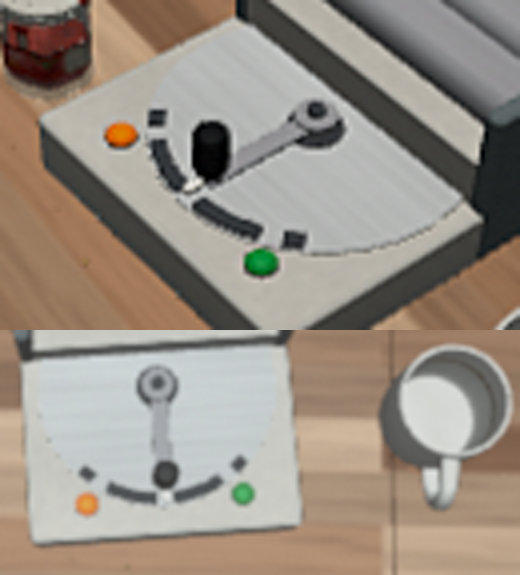

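The crop shows the knob top centre at scene (247.8,204.9) and top (264.3,207.0). The lever is in the middle, and the two studs are 131 mm apart, as expected. I check the knob's and neighbours' positions and work out the targets.

```bash
cat >> h.py <<'E'
g=np.array([.5009,-.1625]);o_=np.array([.4892,-.0319]);d=(g-o_)/np.linalg.norm(g-o_)
piv=(g+o_)/2+.116*np.cos(.6)*np.array([-d[1],d[0]])
def knob(a):
    u0=-np.array([-d[1],d[0]]); return piv+.08*(np.cos(a)*u0+np.sin(a)*d)
E
python3 - <<'E'
from h import *
c={n:get_calibration(n) for n in('scene','top')}
print('pivot',piv,'knob0',knob(0),'knob.6',knob(.6),'tri knob top',tri([ray(c['scene'],(247.8,204.9)),ray(c['top'],(264.3,207))]))
print('jar lid',plane(c['top'],(188,207),.087),'mug',plane(c['top'],(357,183),.104),plane(c['top'],(354,213),.06))
s=monitor.sense();R=s['tool_rot'];p=s['tcp_pos']
for n,q in(('via',(.5,.3,.23)),('above',(*knob(0),.2)),('at',(*knob(0),.088)),('end',(*knob(.56),.088))): print(n,q,(R.T@(np.array(q)-p)).round(4))
E
```

```text
pivot [ 0.59040704 -0.08865729] knob0 [ 0.51072615 -0.09579563] knob.6 [ 0.52867417 -0.13954003] tri knob top (array([ 0.50948678, -0.09709067,  0.11640237]), [np.float64(0.001655953015410781), np.float64(0.0016559530154108763)])
jar lid [0.50734679 0.09354408 0.087     ] mug [ 0.5755734  -0.32897425  0.104     ] [ 0.50480722 -0.33101619  0.06      ]
via (0.5, 0.3, 0.23) [-0.3844 -0.2359  0.0004]
above (np.float64(0.5107261506475471), np.float64(-0.09579562815791501), 0.2) [-0.5157 -0.6093  0.0312]
at (np.float64(0.5107261506475471), np.float64(-0.09579562815791501), 0.088) [-0.5157 -0.6091  0.1432]
end (np.float64(0.526688783758577), np.float64(-0.13703067300075378), 0.088) [-0.5435 -0.6435  0.1433]
```

The manual's scale: shifts go in shares of 75 cm and turns go in shares of 120 degrees. Converting my numbers, -0.384 m / 0.75 = -0.512, -0.36 m / 0.75 = -0.48, -40 degrees / 120 = -0.3333.

Request:
nudge_tcp(
  ticks=[
    [[-0.0533, -0.0267, 0, 0, 0, -0.0333], [-0.1067, -0.0667, 0, 0, 0, -0.0667], [-0.16, -0.0933, 0, 0, 0, -0.1], [-0.2133, -0.1333, 0, 0, 0, -0.1333], [-0.2667, -0.16, 0, 0, 0, -0.1667], [-0.32, -0.1933, 0, 0, 0, -0.2], [-0.3733, -0.2267, 0, 0, 0, -0.2333], [-0.4267, -0.26, 0, 0, 0, -0.2667], [-0.48, -0.2933, 0, 0, 0, -0.3], [-0.512, -0.3147, 0, 0, 0, -0.3333]],
  ],
  finger_gap=0.045,
)

```text
time: 1.1
tcp_pos: [0.5013, 0.2978, 0.2308]
tool_rot: [[-0.926, -0.378, -0.0], [-0.378, 0.926, -0.001], [0.001, -0.001, -1.0]]
ft_force: [-0.0, 0.4, -0.3]
opening: 0.045
gripper_force: 0.0
```

```bash
python3 - <<'E'
from h import *
s=monitor.sense();R=s['tool_rot'];p=s['tcp_pos'];print(R.round(3),s['joint_pos'])
print((R.T@(np.array([*knob(0),.2])-p)).round(4))
E
```

```text
[[-0.926 -0.378 -0.   ]
 [-0.378  0.926 -0.001]
 [ 0.001 -0.001 -1.   ]] [ 2.07641662e+01  4.95101836e+00  1.03581723e+02 -3.92302946e-02
  7.14988996e+01 -9.14490122e+01]
[ 0.1402 -0.3679  0.0312]
```

Scaled: -0.368 m / 0.75 = -0.4907, -0.33 m / 0.75 = -0.44.

Request:
nudge_tcp(
  ticks=[
    [[0.0213, -0.0533, 0, 0, 0, 0], [0.04, -0.1067, 0, 0, 0, 0], [0.0613, -0.16, 0, 0, 0, 0], [0.08, -0.2133, 0, 0, 0, 0], [0.104, -0.2733, 0.0067, 0, 0, 0], [0.1267, -0.3333, 0.0133, 0, 0, 0], [0.1467, -0.3867, 0.0267, 0, 0, 0], [0.168, -0.44, 0.04, 0, 0, 0], [0.1867, -0.4907, 0.0413, 0, 0, 0], [0.1867, -0.4907, 0.0413, 0, 0, 0]],
  ],
)

```text
time: 2.1
tcp_pos: [0.5087, -0.097, 0.1995]
tool_rot: [[-0.928, -0.373, -0.001], [-0.373, 0.928, -0.001], [0.002, -0.0, -1.0]]
ft_force: [0.3, 0.9, -0.2]
opening: 0.0452
gripper_force: 0.0
```

```bash
python3 - <<'E'
from h import *
s=monitor.sense();R=s['tool_rot'];p=s['tcp_pos'];im=read_camera('wrist');cv2.imwrite('pics/w1.png',im[:,:,::-1])
c=get_calibration('wrist')
def pr(X):
    v=c['K']@(c['R']@np.array(X)+c['t']);return (v[:2]/v[2]).round(1)
print('expected px knob top',pr([*knob(0),.116]),'green',pr([*g,.065]))
print((R.T@(np.array([*knob(0),.088])-p)).round(4))
E
```

```text
expected px knob top [253.3 194.1] green [197.9 148.6]
[-0.0025  0.0004  0.1115]
```

View pics/w1.png

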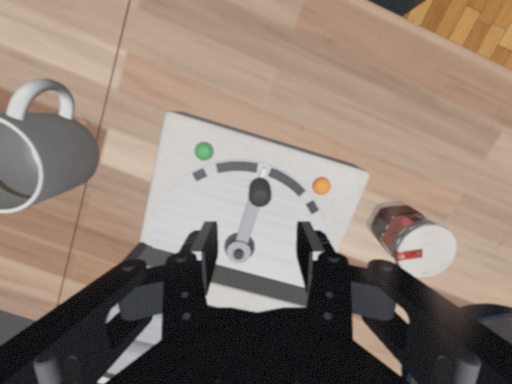

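The wrist view shows the knob top at about (260,188), green at (204,151) and orange at (322,186). That is about 6 px off the prediction, possibly because the arm was still settling, so I measure again with the arm at rest.

```bash
cat > m.py <<'E'
from h import *
s=monitor.sense();c=get_calibration('wrist');im=read_camera('wrist');R=s['tool_rot'];p=s['tcp_pos']
B=(100,60,400,260)
for n,lo,hi in(('green',(45,100,50),(85,255,255)),('orange',(5,150,120),(20,255,255)),('dark',(0,0,0),(179,255,60))):
    try:
        b=blob(im,lo,hi,B if n!='dark' else (240,165,280,212));print(n,b[0].round(1),b[1],plane(c,b[0],.064 if n!='dark' else .1).round(4))
    except ValueError: print(n,'none')
print(s['time'],p.round(4),c['t'],-c['R'].T@c['t'],(R.T@(np.array([*knob(0),.088])-p)).round(4))
E
python3 m.py
```

```text
green none
orange [314.7 180.7] [314 180   2   2   3] [ 0.4869 -0.0344  0.064 ]
dark none
2.15 [ 0.5087 -0.095   0.1997] [ 0.27613122 -0.44744503  0.23251684] [ 0.44501817 -0.1192735   0.34387823] [-0.0016 -0.0016  0.1117]
```

```bash
python3 - <<'E'
from h import *
s=monitor.sense();c=get_calibration('wrist');im=read_camera('wrist');cv2.imwrite('pics/w2.png',im[:,:,::-1])
print(s['time'],s['tcp_pos'],s['joint_vel'].round(2))
E
python3 m.py
```

```text
2.2 [ 0.50882683 -0.09363455  0.19981105] [ 2.34 -0.66  0.34  0.15  0.15  0.02]
green [202. 143.] [202 143   1   1   1] [ 0.4945 -0.1583  0.064 ]
orange [317.5 177.2] [316 177   4   2   4] [ 0.4824 -0.031   0.064 ]
dark none
2.25 [ 0.5089 -0.0928  0.2   ] [ 0.27575375 -0.44754223  0.23256879] [ 0.44522026 -0.1173142   0.34414926] [-0.0006 -0.0036  0.112 ]
```

View pics/w2.png

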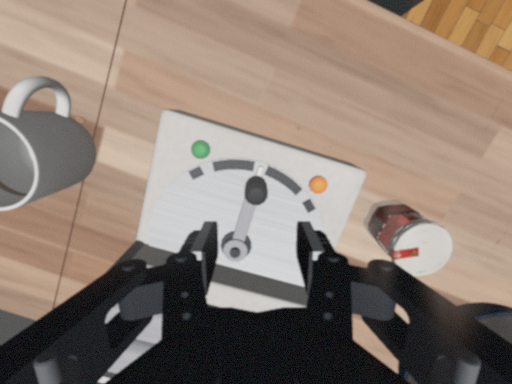

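The settled wrist view shows green at (201,149), orange at (318,185) and the knob at (256,190). My colour mask is too strict, so I loosen it and use the steady pose.

```bash
sed -i 's/(45,100,50),(85/(55,60,40),(90/;s/(5,150,120),(20/(5,120,100),(22/;s/179,255,60/179,255,75/' m.py
python3 m.py
```

```text
green [199. 148.] [191 140  17  17 231] [ 0.5009 -0.1591  0.064 ]
orange [316.6 183.6] [309 176  16  16 204] [ 0.4893 -0.0283  0.064 ]
dark [254.8 182.3] [245 177  19  14 143] [ 0.5045 -0.0943  0.1   ]
2.3 [ 0.509  -0.0922  0.2001] [ 0.27589172 -0.44752946  0.23255422] [ 0.44531417 -0.11682442  0.34427846] [-0.0002 -0.0041  0.1121]
```

Request:
nudge_tcp(
  ticks=[
    [[0, 0, 0, 0, 0, 0]],
  ],
)

```text
time: 2.45
tcp_pos: [0.5092, -0.0918, 0.2004]
tool_rot: [[-0.925, -0.38, 0.0], [-0.38, 0.925, 0.0], [-0.0, 0.0, -1.0]]
ft_force: [0.0, 0.4, 0.3]
opening: 0.0453
gripper_force: 0.0
```

```bash
python3 m.py
```

```text
green [198.8 147.5] [191 140  17  16 225] [ 0.5009 -0.1592  0.064 ]
orange [316.4 183.3] [309 176  16  16 202] [ 0.4892 -0.0283  0.064 ]
dark [255.2 182.4] [245 176  19  21 150] [ 0.5048 -0.0936  0.1   ]
2.45 [ 0.5092 -0.0918  0.2004] [ 0.27631477 -0.44755548  0.23249937] [ 0.44547957 -0.11644604  0.34452865] [ 1.000e-04 -4.200e-03  1.124e-01]
```

Scaled: 0.112 m / 0.75 = 0.1493, -0.002 m / 0.75 = -0.0027.

Request:
nudge_tcp(
  ticks=[
    [[0, -0.0027, 0.0333, 0, 0, 0], [0, -0.0027, 0.0667, 0, 0, 0], [0, -0.0027, 0.0933, 0, 0, 0], [0, -0.0027, 0.1133, 0, 0, 0], [0, -0.0027, 0.1333, 0, 0, 0], [0, -0.0027, 0.1467, 0, 0, 0], [0, -0.0027, 0.1493, 0, 0, 0], [0, -0.0027, 0.1493, 0, 0, 0]],
  ],
)

```text
time: 3.3
tcp_pos: [0.5101, -0.0948, 0.0884]
tool_rot: [[-0.926, -0.378, 0.0], [-0.378, 0.926, -0.0], [-0.0, -0.0, -1.0]]
ft_force: [-0.1, 0.2, -0.5]
opening: 0.0454
gripper_force: 0.0
```

```bash
python3 - <<'E'
from h import *
s=monitor.sense();R=s['tool_rot'];p=s['tcp_pos'];print(s['ft_force'])
for a in(.3,.5,.6): print(a,(R.T@(np.array([*(knob(a)+[0,.0017]),.088])-p)).round(4))
E
```

```text
[-0.09094938  0.2098326  -0.49900109]
0.3 [ 0.0027 -0.0232  0.0004]
0.5 [ 0.0011 -0.0391  0.0004]
0.6 [-0.0009 -0.0468  0.0004]
```

Scaled: -0.05 m / 0.75 = -0.0667, -0.048 m / 0.75 = -0.064.

Request:
nudge_tcp(
  ticks=[
    [[0.0013, -0.0107, 0, 0, 0, 0], [0.0027, -0.02, 0, 0, 0, 0], [0.0027, -0.028, 0, 0, 0, 0], [0.0027, -0.036, 0, 0, 0, 0], [0.0027, -0.044, 0, 0, 0, 0], [0.0027, -0.0507, 0, 0, 0, 0], [0.0013, -0.0573, 0, 0, 0, 0], [0, -0.064, 0, 0, 0, 0], [0, -0.0667, 0, 0, 0, 0], [0, -0.0667, 0, 0, 0, 0]],
  ],
)

```text
time: 4.3
tcp_pos: [0.5294, -0.1419, 0.0887]
tool_rot: [[-0.926, -0.377, 0.001], [-0.377, 0.926, -0.001], [-0.001, -0.001, -1.0]]
ft_force: [-0.5, -0.5, 0.6]
opening: 0.0447
gripper_force: 0.0
```

```bash
python3 - <<'E'
from h import *
im=read_camera('top')[150:240,205:325];a=read_camera('scene')[170:260,195:325]
cv2.imwrite('pics/t2.png',np.vstack([cv2.resize(im,(390,290),interpolation=2),cv2.resize(a,(390,270),interpolation=2)])[:,:,::-1])
E
```

```text
(no output)
```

View pics/t2.png

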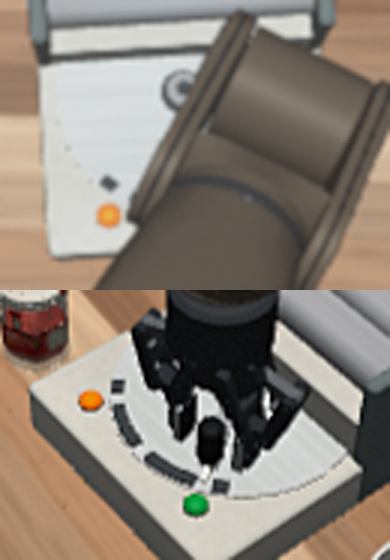

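The scene crop shows the knob between the fingers and clear of both, with the white pointer by the green stud at about (196,505). The wrist force is near zero. I lift straight up and back off.

Scaled: -0.14 m / 0.75 = -0.1867, -0.1 m / 0.75 = -0.1333.

Request:
nudge_tcp(
  ticks=[
    [[0, 0, -0.0133, 0, 0, 0], [0, 0, -0.04, 0, 0, 0], [0, 0, -0.08, 0, 0, 0], [0, 0, -0.1333, 0, 0, 0], [0, 0, -0.1867, 0, 0, 0], [0, 0, -0.1867, 0, 0, 0], [0, 0, -0.1867, 0, 0, 0], [0, 0, -0.1867, 0, 0, 0], [0, 0, -0.1867, 0, 0, 0]],
  ],
)

```text
time: 5.3
tcp_pos: [0.5279, -0.1407, 0.2265]
tool_rot: [[-0.926, -0.378, -0.003], [-0.378, 0.926, 0.001], [0.002, 0.003, -1.0]]
ft_force: [0.4, 0.4, 0.0]
opening: 0.0451
gripper_force: 0.0
```

```bash
python3 - <<'E'
from h import *
s=monitor.sense();im=read_camera('wrist');a=read_camera('scene')[170:320,195:395]
cv2.imwrite('pics/f.png',np.hstack([cv2.resize(im,(400,300)),cv2.resize(a,(400,300),interpolation=2)])[:,:,::-1])
E
```

```text
(no output)
```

View pics/f.png

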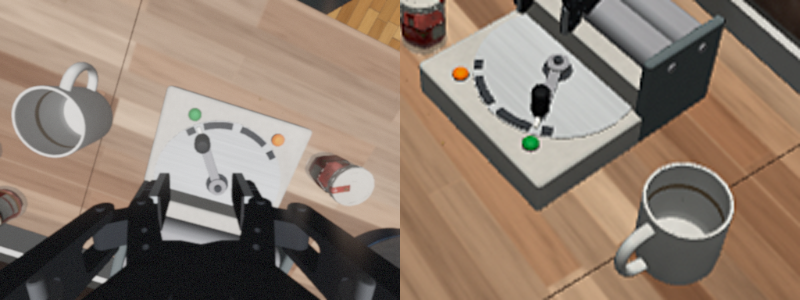

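The wrist view shows pivot (217,186), knob (202,143) and green stud (195,114) in one line, with the pointer at the stud. The mug and jar are standing, and the gripper is clear of everything.

```bash
python3 -c "
from plant import robot, monitor, read_camera, get_calibration, finish_job
print(finish_job())"
```

```text
the job is handed in; nothing more can be done
None
```

The lever is in the green-stud notch and released, the mug and jam jar look undisturbed in the last pictures, and I handed the job in at about 5.4 s; the judge's verdict was not shown.

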